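Open the spring-loaded stamp holder and keep it open

ROBOT

A 7-joint arm with a two-finger parallel gripper is mounted at the origin on the work surface. World frame = base frame: x ahead of the robot, y to its left, z up, the work surface at z = 0. Lengths are in m, angles in rad, forces in N, time in s.
With the tool pointing down it reaches from about 0.4 to 0.875 m from the base axis. Payload 19.3 kg.
Tool frame: the origin (TCP) lies at the centre of the arm's flange, where the gripper is bolted on; the fingertips stand 173 mm ahead of it and the grasp point (between the pads) lies 155 mm ahead of it (r.tip_reach is the distance from the TCP to the fingertips, in m); x points along the fingers, z is the direction in which the jaws open and shut, and the axes are right-handed (so a half turn about x gives the same grasp; the last joint's range is limited). The gripper opens to 85 mm and grips with 20 to 120 N. Pads are 22 mm wide; open, the fingers measure 114 mm over their backs; the gripper's body (76 mm by 85 mm) begins 54 mm behind the grasp point. The pads swing forward as they close: fully open they stand 13 mm farther back than shut.
Start: joints at [1.199, 0.521, -0.036, 1.599, 0.021, 1.021, -0.113], TCP at [0.186, -0.597, 0.405] pointing down, gripper open.
Joint ranges: [-2.91, 2.91], [-0.3, 2.13], [-1.5, 1.42], [0.17, 2.43], [-1.26, 4.41], [0.16, 1.93], [-2.52, 2.52]. Speed limits (rad/s): [1.89, 1.89, 2.39, 2.39, 3.01, 3.01, 3.01].

INTERFACE

Orientations are given as a unit quaternion [w, x, y, z].
In Python, from bench import r gives the robot as it stands.
- The arm moves only by the tool carry_out, never from a script. Its argument "steps" is one flat list of numbers, 7 for each row, row after row: the turn, a rotation vector about the tool's x, y, z in rad, then the shift along the tool's x, y, z in cm, then the finger opening in cm, from 0 to 8.54. In form: [rx, ry, rz, x, y, z, grip, rx, ry, rz, x, y, z, grip, ...]. A call has exactly 5 rows; each row is the pose to reach, as a shift and turn from the pose measured when the call began, along the tool's axes at that moment; what a row does not reach only later rows make up. A row lasts 1/8 s, in which the tool goes at most 62.5 mm and 10.7 degrees, less where a joint would pass 70% of its speed; a pose out of reach is approached as far as the arm can. A call with a gripper value outside its range is refused whole. The fingers move at their own pace and stop on an object; the grip force is fixed at half the most. Time passes only in rows, so rows that repeat a pose let the fingers close, or fill a call up. It gives the time, the measured TCP pose, the force and the opening at its end, in the units of the state.
- r.state(): the state, without advancing time (a new reading comes with each control period).
- r.read_camera(name): name is "side" or "top" or "wrist"; returns a dict with "img" (384x512x3 uint8, blue, green, red), "range_z" (384x512 float32, m along the optical axis (not along the pixel's ray), 0 where there is no reading), "mtx" (3x3 intrinsics, pixels), "rvec" (rotation vector, rad) and "tvec" (3), from world to camera coordinates, as OpenCV has them. Camera axes: x right, y down, z forward; pixel columns grow to the right and rows downward; lengths in m; the calibration is good to about 2 mm. A picture is of the moment at which its call begins.
- r.finish_job(): hands the job in, once; it reports no verdict.
Trained networks look in the newest picture that a camera, given by its name, has taken for a name from the list of things; names that differ only in an ending like _2 or _b are one class to them, and where a whole thing is asked for, a point or a joint stands for the part that bears it (a point fixed in the world has none). Each returns a list of dicts, best first, with "score" (0 to 1); they miss things now and then, are a little off and sometimes report something else, mostly with a low value. They report only what shows in the picture. A call takes as long as a camera call. They do not tell look-alikes from the thing itself.
- r.search_frame(thing, camera): "extent" ([left, top, right, bottom] in pixels, round what is visible of it).
- r.cut_out(thing, camera): "mask" (384x512 bool, what is visible of it) and "extent" ([left, top, right, bottom] in pixels, round what is visible of it).
- r.mark_of(thing, camera): "uv" ([column, row] in pixels: a listed point, or the origin of a listed thing).
The state is a dict: "time_s": time; "qpos": joint angles; "joint_velocities": joint speeds; "tau": joint torques, N m; "ee_pos": TCP position; "tcp_rot": TCP orientation; "contact_force": force on the tool from outside, world axes, zero at the start; "moment": the same for the moment, N m; "opening": finger opening in m.
Only numpy, scipy, OpenCV 4.12 (cv2) and the standard library are available. Lean on these libraries where they do the work, as an engineer would, in place of code of your own. Each camera call takes 0.05 s, during which the arm holds its last target.

TASK

Unlock the stamp holder: lift the yellow keeper link up off its two posts and set it down flat in the blue tray without dropping it. Then pull out the holder's spring slide, the one with the black handle, until the white pointer stands within the width of the red index clip, and keep it there for the next batch of stamps to be loaded: the program finishes while still holding the slide at the clip, as the spring would draw it back. Do not shift the clip, and leave the other stamps, boxes and tools where they are.

Things in the scene. Friction and masses are not known exactly. Their poses are not given: they have to be found in the camera images.
- holder: Grey steel stamp holder, fixed, a channel 335 x 110 x 45 mm. Origin at table level; spans x -180 to +155, y -55 to +55 mm. Yaw within 0.35 rad. The slide is pulled along its -x (towards the robot). A bridge (top at z = 55 mm) carries a fixed upright post, 10 mm thick, at x = 58, y = 0, z = 55 to 77 mm. Behind it (x = 86 to 140) stand dark stamps up to z = 70 mm.
- slide: Aluminium spring slide in the channel, deck 105 x 78 mm, 55 mm above the table. At home its frame is the holder's; pulled out by d its origin is at x = -d there. Travel 95 mm. Spring 4.8 N at home plus 120 N/m (14 N at 80 mm), friction 0.5 N. Carries an upright post, 10 mm thick, at its x = 0, y = 0, z = 55 to 77 mm, the black handle and white pointer. The keeper locks it at home.
- handle (a point): Centre of the black upright handle on the slide: a bar 14 mm (x) by 36 mm (y) by 45 mm tall, from z = 55 to 100 mm above the table, upright. Axes as the slide. The slide's post stands 50 mm behind it (+x). Can be gripped across 14 mm (fingers in front and behind) or across 36 mm.
- pointer (a point): Upper side of the tip of the white pointer that sticks out of the slide on the -y side (6 mm wide), 30 mm in +x from the handle's centre and 56 mm to -y of the slide's centre line, 55 mm above the table. Moves with the slide.
- band (a point): Top middle of the red index clip on the holder's -y side, 53 mm above the table, 14 mm wide along x; it is set 40 to 85 mm in the holder's -x from the pointer's home. Axes as the holder. At the mark the pointer is within 7 mm of this point along the holder's x (best: same x). The clip needs 25 N to shift and is not to be moved.
- keeper: Yellow steel keeper link, about 130 g, loose: plate 88 x 30 x 6 mm, a 15 mm square eye near each end (58 mm apart along x), and midway an upright tab 32 (x) x 10 (y) mm, 36 mm tall above the plate. Origin at the middle of the plate's underside. At the start its eyes lie over the two posts (22 mm tall), origin at x = 29, y = 0, z = 55 mm in the holder's frame, same yaw.
- keeper_tab (a point): Grip point in the keeper's tab, 30 mm above the plate's underside (the tab's top is at 42 mm). Axes as the keeper: pinch along its y.
- tray: Blue open plastic tray, fixed, outside 180 (x) x 140 (y) x 24 mm, walls and floor 4 mm. Origin at the centre of its underside. It stands left or right of the holder, in the place that the wooden stamp block does not have.
- stamp_block: Wooden block 130 x 72 x 70 mm high with rows of steel stamps; bystander, origin at the centre of its underside.
- stamp_a: Loose dark steel stamp, 75 x 13 x 13 mm, lying left behind; bystander, origin under its middle, its x axis along it.
- stamp_b: Loose dark steel stamp, 75 x 13 x 13 mm, lying right behind; bystander, origin under its middle, its x axis along it.
- hammer: Hammer, 270 mm long, lying at the right of the tray and block, handle towards the robot; bystander.
There are look-alikes about, which are no part of the job. There is more than one size of the keeper; the one meant has the size given above.

How it is judged:
On the way, in this order (a step that is already met when the one before it is completed fails the run):
1. the keeper is held clear above both posts (z of keeper in the frame of holder above 0.082 m and contact force between the fingers and keeper above 0.5 N), for 0.1 s.
2. the keeper, still in the fingers, is lowered into the tray (its underside less than 35 mm above the table) (x of keeper in the frame of tray between -0.05 and 0.05 m and y of keeper in the frame of tray between -0.06 and 0.06 m and height (world z) of keeper below 0.035 m and contact force between the fingers and keeper above 0.5 N).
3. the keeper rests flat in the tray, let go (x of keeper in the frame of tray between -0.05 and 0.05 m and y of keeper in the frame of tray between -0.06 and 0.06 m and height (world z) of keeper below 0.03 m and angle between keeper's own z axis and vertical below 0.35 rad and linear speed of keeper below 0.03 m/s and contact force between the fingers and keeper below 0.1 N), for 0.2 s.
4. the slide is held with its pointer at the red clip (x of pointer in the frame of band between -0.007 and 0.007 m and contact force between the fingers and slide above 2 N), for 0.5 s.
At the end, for the whole second after the job is handed in: Fingers hold the slide (over 2 N), still, pointer within 7 mm of the red clip's middle along the holder; keeper rests let go in the tray, origin within 50 mm (x) and 60 mm (y) of its centre, under 30 mm above the table, tilt under 0.35 rad, not touching the slide (all of step 3 and all of step 4 and linear speed of slide below 0.01 m/s and contact force between keeper and slide below 0.1 N); the arm keeps its last pose, push and grip.
It fails at once if the red clip is shifted by more than 5 mm (distance of band from where it was at the start of the episode above 0.005 m).
It fails at once if another stamp, box or tool is moved by more than 20 mm (distance of any of stamp_block, stamp_a, stamp_b, hammer from where it was at the start of the episode above 0.02 m).
It also fails if it takes over 58 s, if anything falls off the work surface, if the arm or the gripper's body presses on something with over 40 N, if the wrist force passes 120 N, or if a joint passes its speed limit or range.

## Working session

There is one attempt and no reset: what is moved stays moved. The work goes in short steps, Python scripts to look and compute and a tool call to move; the robot and the scene stay as the last step left them, time stands still between calls to the robot, and variables do not carry over. Pictures are saved under pics/ and viewed, and the job is handed in when it is done.

Besides the shell and the picture viewer there is one more tool, called as a command line: name --argument value ..., lists and objects as JSON in quotes. carry_out: Moves the arm, as the interface text tells. Its arguments: {"type":"object","properties":{"steps":{"type":"array","items":{"type":"number"}}},"required":["steps"]}

```bash
ls; mkdir -p pics; python3 - <<'E'
from bench import r
import cv2
s=r.state();print({k:s[k] for k in('time_s','ee_pos','tcp_rot','opening')})
for c in('top','side'):
    d=r.read_camera(c);cv2.imwrite(f'pics/{c}0.png',d['img'])
    for t in['holder','keeper','tray','stamp_block']:
        print(c,t,[(round(x['score'],2),[int(v) for v in x['extent']]) for x in r.search_frame(t,c)][:4])
    for t in['handle','pointer','band','keeper_tab']:
        print(c,t,[(round(x['score'],2),[int(v) for v in x['uv']]) for x in r.mark_of(t,c)][:4])
print(r.state()['time_s'])
E
```

```text
pics
{'time_s': 0.0, 'ee_pos': array([ 0.18571006, -0.59664745,  0.40413233]), 'tcp_rot': array([ 0.56916438,  0.41936876,  0.56979726, -0.41894252]), 'opening': 0.08552808240062455}
top holder [(0.59, [192, 127, 236, 234])]
top keeper [(0.51, [205, 154, 215, 177]), (0.45, [164, 146, 184, 164])]
top tray [(0.97, [299, 181, 346, 237])]
top stamp_block [(0.8, [112, 198, 141, 242])]
top handle [(0.92, [211, 186])]
top pointer [(0.65, [228, 178])]
top band [(0.69, [130, 222])]
top keeper_tab [(0.72, [212, 160]), (0.61, [171, 155]), (0.55, [170, 187])]
side holder [(0.88, [188, 225, 326, 281])]
side keeper [(0.65, [221, 234, 260, 253]), (0.57, [255, 301, 281, 316]), (0.49, [205, 299, 235, 320])]
side tray [(0.58, [263, 147, 323, 182])]
side stamp_block [(0.55, [290, 343, 362, 383])]
side handle [(0.7, [273, 239])]
side pointer [(0.64, [263, 228]), (0.56, [310, 130])]
side band [(0.52, [289, 224])]
side keeper_tab [(0.75, [242, 240]), (0.74, [312, 128]), (0.67, [217, 299]), (0.59, [266, 302])]
0.9
```

```bash
python3 - <<'E'
import cv2
a=cv2.imread('pics/top0.png');cv2.imwrite('pics/top0c.png',cv2.resize(a[100:270,90:360],None,fx=2.9,fy=2.9,interpolation=cv2.INTER_CUBIC))
b=cv2.imread('pics/side0.png');cv2.imwrite('pics/side0c.png',cv2.resize(b[110:384,150:400],None,fx=2.1,fy=2.1,interpolation=cv2.INTER_CUBIC))
E
```

```text
(no output)
```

View pics/top0.png

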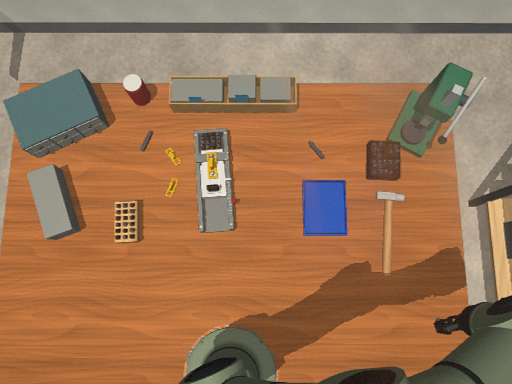

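```bash
sleep 0
```

```text
(no output)
```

View pics/top0c.png

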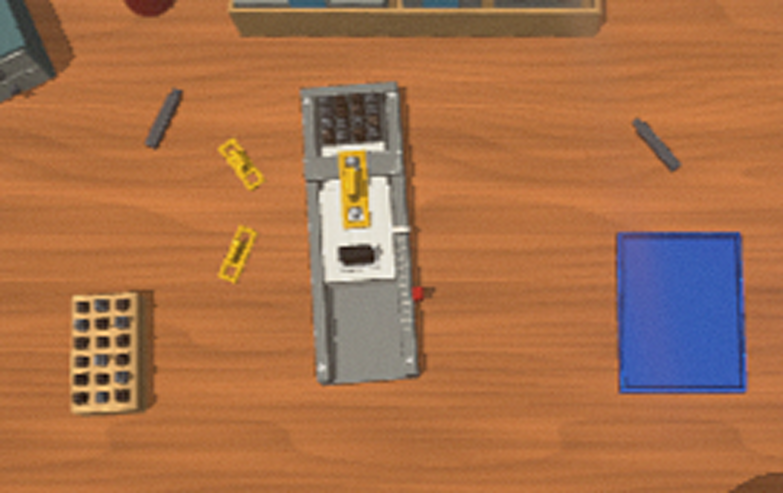

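View pics/side0c.png

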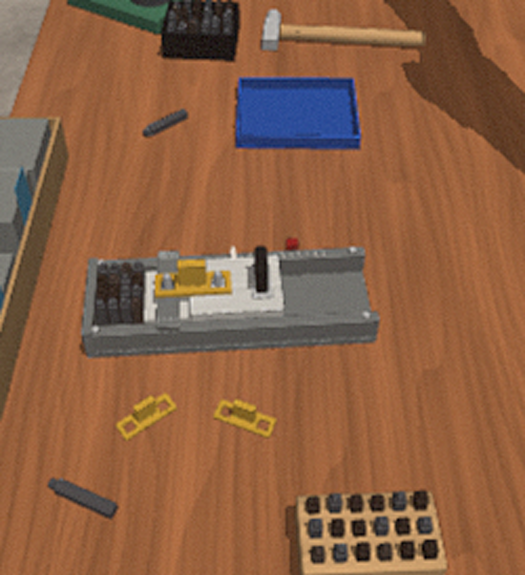

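```bash
cat > h.py <<'E'
import numpy as np,cv2
from bench import r
from scipy.spatial.transform import Rotation as R
def cam(d):
    return np.asarray(d['mtx']),cv2.Rodrigues(np.asarray(d['rvec'],float))[0],np.asarray(d['tvec'],float).ravel()
def onplane(d,uv,z):
    K,Rm,t=cam(d);ray=Rm.T@np.linalg.inv(K)@np.array([*uv,1.]);c=-Rm.T@t
    return c+ray*(z-c[2])/ray[2]
def cloud(d):
    K,Rm,t=cam(d);Z=d['range_z'];v,u=np.mgrid[:Z.shape[0],:Z.shape[1]]
    p=np.stack([(u-K[0,2])/K[0,0]*Z,(v-K[1,2])/K[1,1]*Z,Z],-1)
    return (p-t)@Rm
def proj(d,P):
    return cv2.projectPoints(np.asarray(P,float).reshape(-1,3),np.asarray(d['rvec'],float),np.asarray(d['tvec'],float),np.asarray(d['mtx']),None)[0].reshape(-1,2)
def tool():
    s=r.state();q=s['tcp_rot'];return np.array(s['ee_pos']),R.from_quat([q[1],q[2],q[3],q[0]])
E
python3 - <<'E'
from h import *
p,q=tool();print(p.round(3),q.as_matrix().round(2))
for c in('top','side'):
    d=r.read_camera(c);np.savez(f'{c}.npz',**d);K,Rm,t=cam(d);print(c,'cam',(-Rm.T@t).round(3),K[0,0])
    hsv=cv2.cvtColor(d['img'],cv2.COLOR_BGR2HSV);P=cloud(d);H,S,V=hsv[...,0],hsv[...,1],hsv[...,2];ok=d['range_z']>0
    def rep(n,m):
        m=m&ok;X=P[m];rc=cv2.minAreaRect((X[:,:2]*1000).astype(np.float32));print(n,m.sum(),X.mean(0).round(4),np.percentile(X,[5,50,95],axis=0).round(3).tolist(),np.round(rc[0]),np.round(rc[1]),round(rc[2],1))
    rep('blue tray',(H>108)&(H<128)&(S>180)&(V>80)&(P[...,2]>-.01)&(P[...,2]<.05)&(P[...,1]<-.15)&(P[...,0]<.7))
    rep('yellow',(H>20)&(H<32)&(S>150)&(P[...,2]>.045)&(P[...,2]<.11))
    rep('red',((H<4)|(H>176))&(S>150)&(P[...,2]>.02)&(P[...,2]<.08)&(P[...,0]<.75)&(P[...,0]>.3))
    rep('holder',(S<60)&(P[...,2]>.03)&(P[...,2]<.06)&(abs(P[...,1])<.25)&(P[...,0]>.35)&(P[...,0]<.85)&(P[...,1]<.15))
    rep('handle',(V<70)&(P[...,2]>.085)&(P[...,2]<.12)&(P[...,0]>.45)&(P[...,0]<.75)&(abs(P[...,1])<.15))
E
```

```text
[ 0.186 -0.597  0.405] [[ 0.    0.95  0.3 ]
 [-0.    0.3  -0.95]
 [-1.    0.    0.  ]]
top cam [ 0.288 -0.091  1.445] 443.01571832652445
blue tray 79 [ 0.4844 -0.3365  0.0126] [[0.423, -0.367, 0.0], [0.489, -0.343, 0.009], [0.551, -0.234, 0.028]] [ 505. -300.] [136. 164.] 89.5
yellow 160 [0.6417 0.0647 0.0695] [[0.603, 0.051, 0.057], [0.639, 0.064, 0.063], [0.683, 0.078, 0.1]] [643.  65.] [86. 28.] 5.1
red 13 [ 0.5265 -0.0053  0.0532] [[0.522, -0.011, 0.048], [0.526, -0.004, 0.053], [0.533, -0.001, 0.059]] [527.  -6.] [11. 10.] 1.3
holder 1729 [0.6117 0.0615 0.0492] [[0.463, 0.006, 0.039], [0.608, 0.058, 0.049], [0.758, 0.117, 0.059]] [602.  62.] [336. 109.] 4.6
handle 50 [0.5621 0.0575 0.0988] [[0.557, 0.043, 0.091], [0.562, 0.058, 0.1], [0.568, 0.071, 0.104]] [563.  58.] [13. 31.] 5.4
side cam [0.565 0.646 0.801] 386.0616611621085
blue tray 773 [ 0.5104 -0.3075  0.0041] [[0.433, -0.364, -0.001], [0.509, -0.311, 0.002], [0.594, -0.229, 0.02]] [ 511. -297.] [176. 144.] 0.3
yellow 155 [0.6441 0.0719 0.0693] [[0.604, 0.057, 0.057], [0.643, 0.072, 0.061], [0.682, 0.082, 0.095]] [622.  64.] [126.  36.] 3.1
red 24 [ 0.545  -0.0607  0.0476] [[0.52, -0.444, 0.027], [0.527, -0.002, 0.051], [0.685, 0.004, 0.053]] [ 600. -276.] [ 62. 576.] 20.3
holder 3246 [0.6155 0.0807 0.0457] [[0.461, 0.01, 0.033], [0.612, 0.096, 0.044], [0.756, 0.125, 0.055]] [600.  64.] [334. 114.] 4.7
handle 74 [0.5633 0.0653 0.0961] [[0.558, 0.047, 0.088], [0.563, 0.067, 0.097], [0.568, 0.079, 0.1]] [563.  63.] [12. 35.] 5.2
```

```bash
cat >> h.py <<'E'
def rel(p1,jaw):
    "target TCP p1, tool down, jaw axis (tool z) yaw in rad; prints row"
    p,q=tool();z=np.array([np.cos(jaw),np.sin(jaw),0]);x=np.array([0,0,-1.]);y=np.cross(z,x)
    if (q.as_matrix()[:,2]@z)<0: z=-z;y=-y
    q1=R.from_matrix(np.stack([x,y,z],1))
    print('row',(q.inv()*q1).as_rotvec().round(4),(q.inv().apply(np.array(p1)-p)*100).round(2))
E
python3 - <<'E'
from h import *
rel([.643,.065,.40],np.pi/2+.083)
E
```

```text
row [ 0.2188  0.     -0.    ] [  0.47  63.33 -49.6 ]
```

carry_out --steps '[0.1,0,0,0,5,-4,8.5,0.219,0,0,0,10,-8,8.5,0.219,0,0,0.2,15,-12,8.5,0.219,0,0,0.3,20,-15.8,8.5,0.219,0,0,0.4,25,-19.7,8.5]'

```text
time_s: 1.62
ee_pos: [0.3635, -0.3374, 0.401]
tcp_rot: [0.52, 0.479, 0.52, -0.479]
contact_force: [1.4, -0.8, -0.1]
opening: 0.0851
```

```bash
python3 - <<'E'
from h import *
rel([.643,.065,.40],np.pi/2+.083)
E
```

```text
row [-0.0003  0.0005 -0.0005] [  0.1   31.18 -37.79]
```

carry_out --steps '[0,0,0,0,4,-4.8,8.5,0,0,0,0,8,-9.6,8.5,0,0,0,0,12,-14.5,8.5,0,0,0,0,16,-19.3,8.5,0,0,0,0,20,-24.2,8.5]'

```text
time_s: 2.25
ee_pos: [0.5418, -0.0807, 0.4013]
tcp_rot: [0.521, 0.479, 0.52, -0.479]
contact_force: [0.9, -1.4, -0.0]
opening: 0.0853
```

```bash
python3 - <<'E'
from h import *
rel([.60,.065,.40],np.pi/2+.083)
E
```

```text
row [-0.0005  0.0007 -0.0011] [  0.12   7.   -14.05]
```

carry_out --steps '[0,0,0,0,2.5,-5,8.5,0,0,0,0,5,-10,8.5,0,0,0,0.1,7,-14,8.5,0,0,0,0.1,7,-14,8.5,0,0,0,0.1,7,-14,8.5]'

```text
time_s: 2.88
ee_pos: [0.5999, 0.064, 0.4001]
tcp_rot: [0.521, 0.479, 0.52, -0.479]
contact_force: [0.2, -1.1, 0.2]
opening: 0.0848
```

```bash
python3 - <<'E'
from h import *
d=r.read_camera('wrist');np.savez('wrist.npz',**d)
cv2.imwrite('pics/w1.png',d['img']);K,Rm,t=cam(d);print((-Rm.T@t).round(3))
for t in['handle','pointer','band','keeper_tab']:
    z=dict(handle=.1,pointer=.055,band=.053,keeper_tab=.085)[t]
    print(t,[(round(x['score'],2),np.round(x['uv']),onplane(d,x['uv'],z).round(4)) for x in r.mark_of(t,'wrist')][:4])
P=cloud(d);hsv=cv2.cvtColor(d['img'],cv2.COLOR_BGR2HSV);H,S,V=[hsv[...,i] for i in range(3)];ok=d['range_z']>0
def rep(n,m):
        m=m&ok
        if m.sum()<5: print(n,'none');return
        X=P[m];rc=cv2.minAreaRect((X[:,:2]*1000).astype(np.float32));print(n,m.sum(),np.percentile(X,[2,50,98],axis=0).round(3).tolist(),np.round(rc[0],1),np.round(rc[1],1),round(rc[2],1))
rep('yellow',(H>20)&(H<32)&(S>150)&(P[...,2]>.045)&(P[...,2]<.11)&(abs(P[...,1]-.065)<.05))
rep('tab',(H>18)&(H<34)&(S>120)&(P[...,2]>.09)&(P[...,2]<.11))
rep('red',((H<4)|(H>176))&(S>150)&(P[...,2]>.02)&(P[...,2]<.08))
rep('handle',(V<70)&(P[...,2]>.09)&(P[...,2]<.11))
E
```

```text
[0.675 0.07  0.37 ]
handle [(0.57, array([261., 210.]), array([0.5722, 0.0595, 0.1   ]))]
pointer []
band [(0.55, array([317., 241.]), array([ 0.5231, -0.0088,  0.053 ]))]
keeper_tab [(0.78, array([260., 134.]), array([0.6409, 0.066 , 0.085 ])), (0.74, array([133.,  71.]), array([0.6853, 0.1791, 0.085 ])), (0.65, array([138., 171.]), array([0.5971, 0.1778, 0.085 ]))]
yellow 2058 [[0.601, 0.05, 0.06], [0.646, 0.066, 0.062], [0.684, 0.082, 0.098]] [627.3  64.3] [115.2  30.2] 4.2
tab 434 [[0.627, 0.06, 0.094], [0.642, 0.066, 0.097], [0.657, 0.071, 0.099]] [641.9  65.5] [31.2  9.8] 4.6
red 157 [[0.52, -0.011, 0.042], [0.528, -0.005, 0.053], [0.533, 0.001, 0.055]] [493.7 165. ] [ 29.3 357.9] 13.3
handle 546 [[0.558, 0.043, 0.091], [0.566, 0.059, 0.1], [0.571, 0.076, 0.102]] [564.3  59.4] [11.9 34.3] 4.2
```

View pics/w1.png

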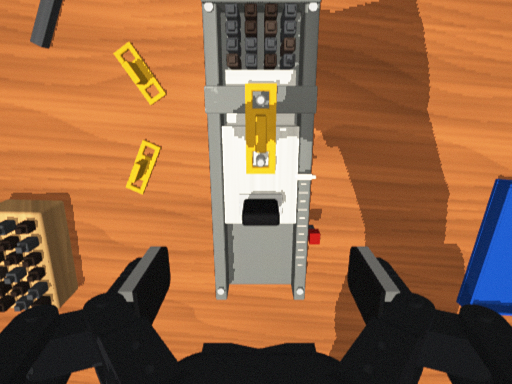

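```bash
python3 - <<'E'
from h import *
rel([.642,.0655,.24],np.pi/2+.08)
d=dict(np.load('wrist.npz'));P=cloud(d);hsv=cv2.cvtColor(d['img'],cv2.COLOR_BGR2HSV);H,S,V=[hsv[...,i] for i in range(3)]
m=((H<5)|(H>175))&(S>150)&(P[...,2]>.047)&(P[...,2]<.06)&(P[...,1]<.03)
print('band top',m.sum(),P[m].mean(0).round(4),P[m].min(0).round(3),P[m].max(0).round(3))
v,u=np.nonzero(m);print(onplane(d,((u.min()+u.max())/2,(v.min()+v.max())/2),.053),u.min(),u.max(),v.min(),v.max())
w=(S<40)&(V>200);w[:,:301]=0;w[:,330:]=0;w[:165]=0;w[190:]=0
v,u=np.nonzero(w);print(u.min(),u.max(),v.min(),v.max(),onplane(d,(u.max()-2,v[u>306].mean()),.055))
E
```

```text
row [ 0.0012  0.001  -0.0013] [16.05  4.19  0.14]
band top 133 [ 0.5271 -0.0049  0.0528] [ 0.52  -0.011  0.047] [0.533 0.001 0.055]
[ 0.52735244 -0.00483415  0.053     ] 309 319 231 243
301 315 174 184 [0.59758376 0.00609243 0.055     ]
```

carry_out --steps '[0,0,0,4,4.2,0.1,8.5,0,0,0,8,4.2,0.1,8.5,0,0,0,12,4.2,0.1,8.5,0,0,0,15,4.2,0.1,8.5,0,0,0,16,4.2,0.1,8.5]'

```text
time_s: 3.75
ee_pos: [0.6417, 0.0653, 0.239]
tcp_rot: [0.52, 0.479, 0.52, -0.48]
contact_force: [-0.6, 0.1, -0.2]
opening: 0.0852
```

```bash
python3 - <<'E'
from h import *
rel([.642,.0655,.24],np.pi/2+.08)
d=r.read_camera('wrist');cv2.imwrite('pics/w2.png',d['img']);d=r.read_camera('side');cv2.imwrite('pics/s2.png',cv2.resize(d['img'][180:320,150:360],None,fx=3.5,fy=3.5))
E
```

```text
row [0.0006 0.0012 0.001 ] [-0.1   0.04 -0.01]
```

View pics/w2.png

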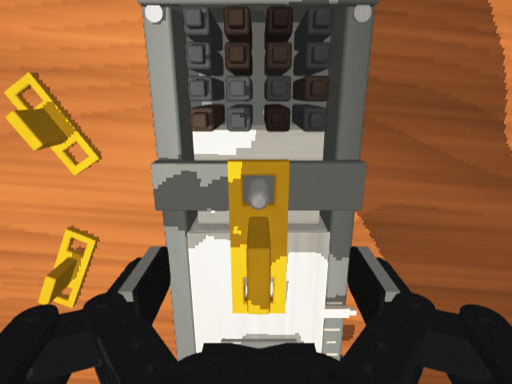

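View pics/s2.png

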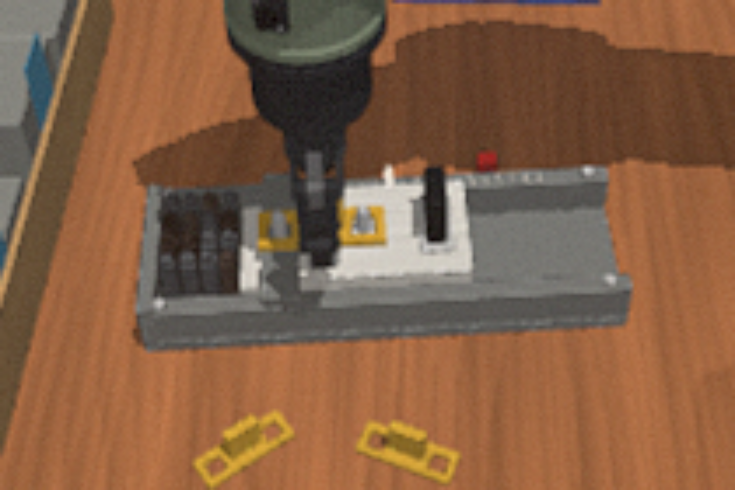

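The fingers straddle the tab between the two posts: the tab is centred at (258,250) and the pads are at about (155,270) and (360,270). Next I close them.

carry_out --steps '[0,0,0,-0.1,0,0,5,0,0,0,-0.1,0,0,2,0,0,0,-0.1,0,0,0.2,0,0,0,-0.1,0,0,0.2,0,0,0,-0.1,0,0,0.2]'

```text
time_s: 4.47
ee_pos: [0.6421, 0.0656, 0.2416]
tcp_rot: [0.52, 0.479, 0.519, -0.479]
contact_force: [-1.5, 0.5, 5.8]
opening: 0.0091
```

carry_out --steps '[0,0,0,-1,0,0,0.2,0,0,0,-2,0,0,0.2,0,0,0,-3.5,0,0,0.2,0,0,0,-5.5,0,0,0.2,0,0,0,-8,0,0,0.2]'

```text
time_s: 5.1
ee_pos: [0.642, 0.0656, 0.3232]
tcp_rot: [0.52, 0.479, 0.519, -0.479]
contact_force: [-0.2, -0.1, -1.5]
opening: 0.0086
```

```bash
python3 - <<'E'
from h import *
rel([.51,-.30,.28],np.pi/2)
d=r.read_camera('wrist');cv2.imwrite('pics/w3.png',d['img']);d=r.read_camera('side');cv2.imwrite('pics/s3.png',cv2.resize(d['img'][130:320,150:360],None,fx=3,fy=3))
E
```

```text
row [ 0.0808  0.0011 -0.0009] [  4.34 -16.11  35.38]
```

View pics/w3.png

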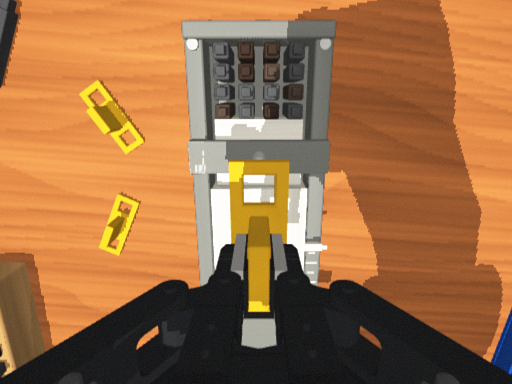

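View pics/s3.png

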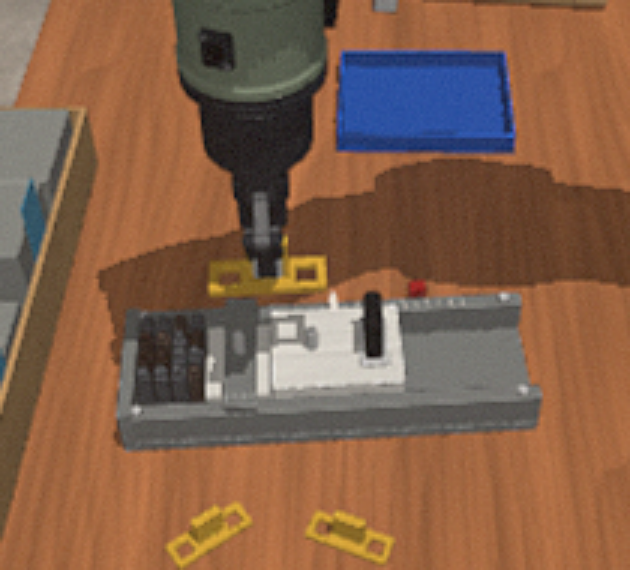

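The keeper hangs level in the fingers, clear of both posts, with its front eye at (258,190). Next I carry it to the tray.

carry_out --steps '[0,0,0,0,-1.5,3.5,0.2,0.04,0,0,0,-4,8.7,0.2,0.08,0,0,0,-6.5,14.2,0.2,0.08,0,0,0,-9,19.7,0.2,0.08,0,0,0,-11.4,25,0.2]'

```text
time_s: 5.82
ee_pos: [0.5482, -0.1944, 0.3249]
tcp_rot: [0.502, 0.501, 0.499, -0.499]
contact_force: [0.3, -0.8, -1.5]
opening: 0.0089
```

```bash
python3 - <<'E'
from h import *
rel([.51,-.30,.28],np.pi/2)
E
```

```text
row [ 0.0005  0.0005 -0.0056] [ 4.47 -3.85 10.56]
```

carry_out --steps '[0,0,0,0,-2,5,0.2,0,0,0,0,-3.4,9,0.2,0,0,0,2,-3.8,10.5,0.2,0,0,0,5,-3.8,10.5,0.2,0,0,0,8.5,-3.8,10.5,0.2]'

```text
time_s: 6.45
ee_pos: [0.5109, -0.299, 0.2386]
tcp_rot: [0.502, 0.501, 0.499, -0.498]
contact_force: [0.6, 0.0, -2.1]
opening: 0.0093
```

```bash
python3 - <<'E'
from h import *
rel([.51,-.30,.191],np.pi/2)
d=r.read_camera('wrist');cv2.imwrite('pics/w4.png',d['img']);d=r.read_camera('side');cv2.imwrite('pics/s4.png',cv2.resize(d['img'][60:250,200:410],None,fx=3,fy=3))
E
```

```text
row [ 0.0008  0.0003 -0.0062] [ 4.76 -0.12  0.1 ]
```

View pics/w4.png

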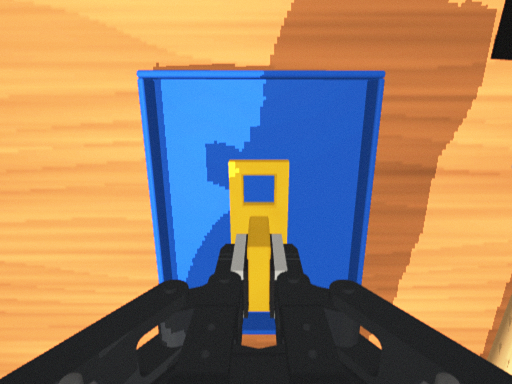

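View pics/s4.png

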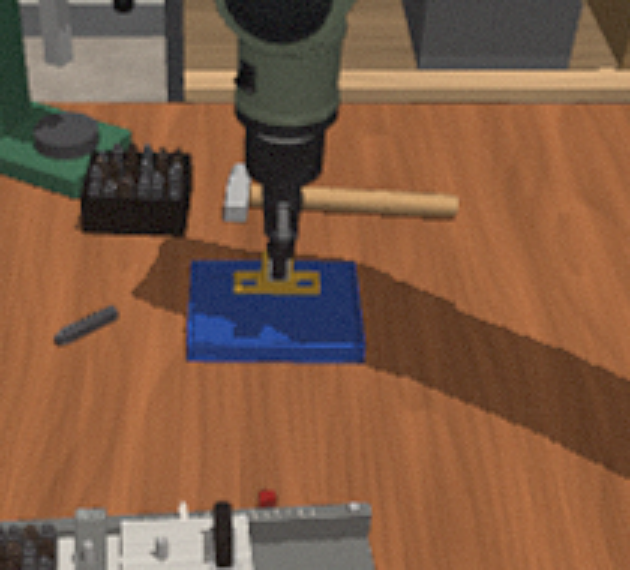

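The keeper is centred over the tray, with its front eye at (258,190). I lower it.

carry_out --steps '[0,0,0,1.5,0,0,0.2,0,0,0,3,0,0,0.2,0,0,0,4,0,0,0.2,0,0,0,4.6,0,0,0.2,0,0,0,4.6,0,0,0.2]'

```text
time_s: 7.18
ee_pos: [0.5102, -0.2982, 0.1904]
tcp_rot: [0.5, 0.5, 0.501, -0.499]
contact_force: [0.3, 0.2, -1.5]
opening: 0.009
```

carry_out --steps '[0,0,0,0.1,0,0,0.2,0,0,0,0.2,0,0,0.2,0,0,0,0.25,0,0,0.2,0,0,0,0.3,0,0,0.2,0,0,0,0.3,0,0,0.2]'

```text
time_s: 7.8
ee_pos: [0.5102, -0.2981, 0.19]
tcp_rot: [0.5, 0.5, 0.5, -0.499]
contact_force: [-16.1, 10.3, 51.9]
opening: 0.0089
```

carry_out --steps '[0,0,0,-0.05,0,0,0.2,0,0,0,-0.05,0,0,1.5,0,0,0,-0.1,0,0,3,0,0,0,-0.1,0,0,5,0,0,0,-0.1,0,0,6]'

```text
time_s: 8.43
ee_pos: [0.5102, -0.2981, 0.1908]
tcp_rot: [0.5, 0.5, 0.5, -0.499]
contact_force: [0.5, -0.6, 0.8]
opening: 0.0602
```

carry_out --steps '[0,0,0,-1.5,0,0,6,0,0,0,-4,0,0,6,0,0,0,-8,0,0,6,0,0,0,-12,0,0,6,0,0,0,-16,0,0,6]'

```text
time_s: 9.05
ee_pos: [0.5097, -0.2982, 0.3532]
tcp_rot: [0.501, 0.501, 0.5, -0.499]
contact_force: [0.5, 0.3, -0.2]
opening: 0.06
```

```bash
python3 - <<'E'
from h import *
rel([.564,.059,.30],.08)
rel([.564,.059,.30],.08+np.pi)
d=r.read_camera('wrist');cv2.imwrite('pics/w5.png',d['img']);d=r.read_camera('side');cv2.imwrite('pics/s5.png',cv2.resize(d['img'][100:290,180:390],None,fx=3,fy=3));print(r.state()['qpos'])
E
```

```text
row [ 1.4922e+00 -2.8000e-03 -9.0000e-04] [  5.38   5.47 -35.71]
row [ 1.4922e+00 -2.8000e-03 -9.0000e-04] [  5.38   5.47 -35.71]
[ 0.54588804  0.52501688 -0.16463031  1.73652771  0.1046299   0.8810038
 -1.23269586]
```

View pics/w5.png

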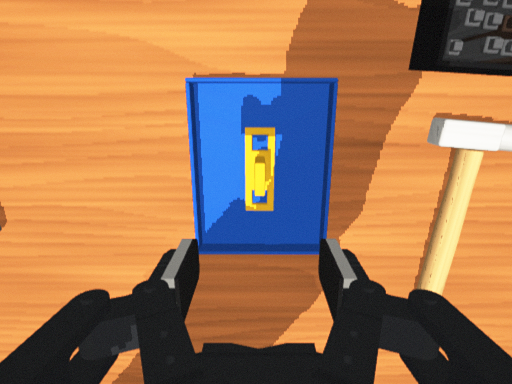

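View pics/s5.png

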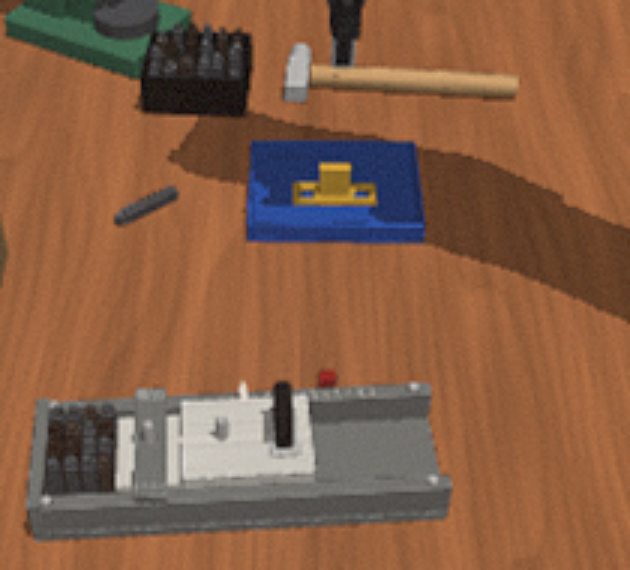

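The keeper rests flat near the tray's centre, at (260,170) in the wrist view. I will take the handle across its 36 mm side, so the wrist needs almost no turn.

```bash
python3 - <<'E'
from h import *
rel([.5635,.0592,.33],np.pi/2+.081)
E
```

```text
row [-0.0799  0.0018 -0.0075] [  2.58   5.31 -35.79]
```

carry_out --steps '[0,0,0,0,0.8,-5,7,-0.04,0,0,0,1.6,-10.5,7,-0.08,0,0,0,2.4,-16,7,-0.08,0,0,0.5,3.3,-22,7,-0.08,0,0,1,4.1,-27.5,7]'

```text
time_s: 9.78
ee_pos: [0.5513, -0.0216, 0.3463]
tcp_rot: [0.522, 0.481, 0.517, -0.478]
contact_force: [1.1, 0.5, -0.5]
opening: 0.0702
```

```bash
python3 - <<'E'
from h import *
rel([.5635,.0592,.33],np.pi/2+.081)
E
```

```text
row [ 0.0004  0.0022 -0.0082] [ 1.63  1.86 -7.96]
```

carry_out --steps '[0,0.002,-0.008,0.5,1,-4,7,0,0.002,-0.008,1,1.9,-8,7,0,0.002,-0.008,1.6,1.9,-8,7,0,0.002,-0.008,1.6,1.9,-8,7,0,0.002,-0.008,1.6,1.9,-8,7]'

```text
time_s: 10.4
ee_pos: [0.5638, 0.0585, 0.3306]
tcp_rot: [0.52, 0.48, 0.519, -0.48]
contact_force: [-0.3, -0.3, 0.2]
opening: 0.0701
```

```bash
python3 - <<'E'
from h import *
d=r.read_camera('wrist');cv2.imwrite('pics/w6.png',d['img'])
P=cloud(d);hsv=cv2.cvtColor(d['img'],cv2.COLOR_BGR2HSV);H,S,V=[hsv[...,i] for i in range(3)]
m=(V<70)&(P[...,2]>.09)&(P[...,2]<.106)&(abs(P[...,1]-.06)<.025)&(abs(P[...,0]-.563)<.02)
X=P[m];print(m.sum(),cv2.minAreaRect((X[:,:2]*1000).astype(np.float32)))
rel([.5635,.0592,.237],np.pi/2+.081)
E
```

```text
1039 ((563.678466796875, 59.075984954833984), (13.186591148376465, 34.38551330566406), 5.382945537567139)
row [-0.0012  0.0005 -0.0006] [ 9.37 -0.04 -0.07]
```

View pics/w6.png

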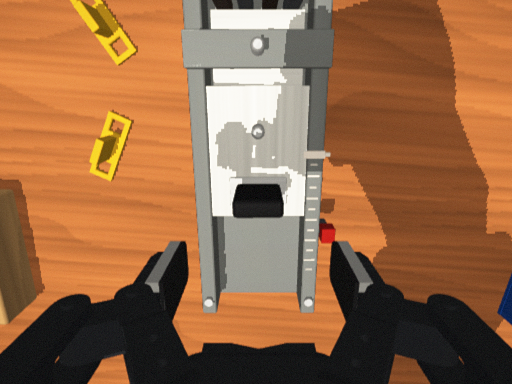

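The handle's top is at (258,200), midway between the fingers. The pointer is at (325,155) and the clip at (327,233). I descend and grip.

carry_out --steps '[0,0,0,3,0,-0.1,7,0,0,0,6,0,-0.1,7,0,0,0,8.5,0,-0.1,7,0,0,0,9.3,0,-0.1,7,0,0,0,9.3,0,-0.1,5]'

```text
time_s: 11.08
ee_pos: [0.5639, 0.0591, 0.2379]
tcp_rot: [0.52, 0.48, 0.519, -0.48]
contact_force: [-0.1, -0.3, 0.5]
opening: 0.0534
```

carry_out --steps '[0,0,0,0,0,0,3,0,0,0,0,0,0,1,0,0,0,0,0,0,1,0,0,0,0,0,0,1,0,0,0,0,0,0,1]'

```text
time_s: 11.7
ee_pos: [0.5642, 0.0591, 0.2391]
tcp_rot: [0.52, 0.48, 0.519, -0.479]
contact_force: [-1.4, -1.2, 8.3]
opening: 0.035
```

```bash
python3 - <<'E'
from h import *
p,q=tool();print(p.round(4))
ex=np.array([np.cos(.081),np.sin(.081),0])
print('tool shift for 71mm',(q.inv().apply(-ex*7.1)).round(2))
d=r.read_camera('wrist');cv2.imwrite('pics/w7.png',d['img'])
E
```

```text
[0.5642 0.0591 0.2391]
tool shift for 71mm [-0.01 -7.1   0.01]
```

View pics/w7.png

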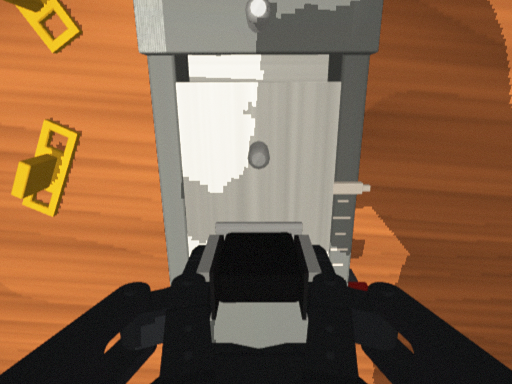

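carry_out --steps '[0,0,0,0,-1.2,0,1,0,0,0,0,-2.5,0,1,0,0,0,0,-4,0,1,0,0,0,0,-5.5,0,1,0,0,0,0,-6.5,0,1]'

```text
time_s: 12.38
ee_pos: [0.4997, 0.0538, 0.2392]
tcp_rot: [0.521, 0.481, 0.518, -0.479]
contact_force: [14.2, -0.5, -23.5]
opening: 0.0352
```

```bash
cat > chk.py <<'E'
from h import *
import sys
n=sys.argv[1]
p,q=tool();ex=np.array([np.cos(.081),np.sin(.081),0]);print(p.round(4),'moved',((np.array([.5642,.0591,.239])-p)@ex).round(4))
for c,(x0,x1,y0,y1) in dict(wrist=(0,512,0,384),top=(180,260,120,240),side=(180,340,200,300)).items():
    d=r.read_camera(c);k=1.5 if c=='wrist' else 4.5
    cv2.imwrite(f'pics/{c}{n}.png',cv2.resize(d['img'][y0:y1,x0:x1],None,fx=k,fy=k,interpolation=cv2.INTER_CUBIC))
    P=cloud(d);hsv=cv2.cvtColor(d['img'],cv2.COLOR_BGR2HSV);H,S,V=[hsv[...,i] for i in range(3)]
    ln=(P-np.array([.5272,-.0049,0]))@ex; lat=(P-np.array([.5272,-.0049,0]))@np.array([-ex[1],ex[0],0])
    m=((H<6)|(H>174))&(S>120)&(P[...,2]>.045)&(P[...,2]<.06)&(abs(ln)<.03)&(abs(lat)<.03)
    w=(S<50)&(V>130)&(P[...,2]>.048)&(P[...,2]<.062)&(abs(ln)<.09)&(abs(lat)<.007)
    for nm,k in(('red',m),('white',w)):
        if k.sum(): print(c,nm,k.sum(),'mean',ln[k].mean().round(4),'ext',ln[k].min().round(4),ln[k].max().round(4),'lat',lat[k].min().round(4),lat[k].max().round(4),'z',P[k][:,2].mean().round(3))
    for t,z in(('pointer',.055),('band',.053)):
        print(c,t,[(round(x['score'],2),np.round(x['uv']),((onplane(d,x['uv'],z)-[.5272,-.0049,0])@ex).round(4)) for x in r.mark_of(t,c)][:2])
E
python3 chk.py 8
```

```text
[0.4997 0.0538 0.2392] moved 0.0647
wrist red 635 mean -0.0011 ext -0.0083 0.0056 lat -0.0067 0.0058 z 0.053
wrist white 37 mean 0.0071 ext 0.0057 0.0083 lat 0.0031 0.0069 z 0.055
wrist pointer [(0.97, array([366., 188.]), np.float64(0.0068))]
wrist band []
top red 8 mean -0.0007 ext -0.0054 0.0042 lat -0.0058 0.0005 z 0.054
top pointer [(0.39, array([387., 232.]), np.float64(-0.1383))]
top band []
side red 23 mean -0.0026 ext -0.0077 0.0031 lat -0.0038 0.0083 z 0.05
side white 1 mean 0.0059 ext 0.0059 0.0059 lat 0.006 0.006 z 0.053
side pointer [(0.84, array([289., 230.]), np.float64(0.0007))]
side band [(0.58, array([287., 226.]), np.float64(0.0028)), (0.52, array([292., 222.]), np.float64(-0.0117))]
```

View pics/wrist8.png

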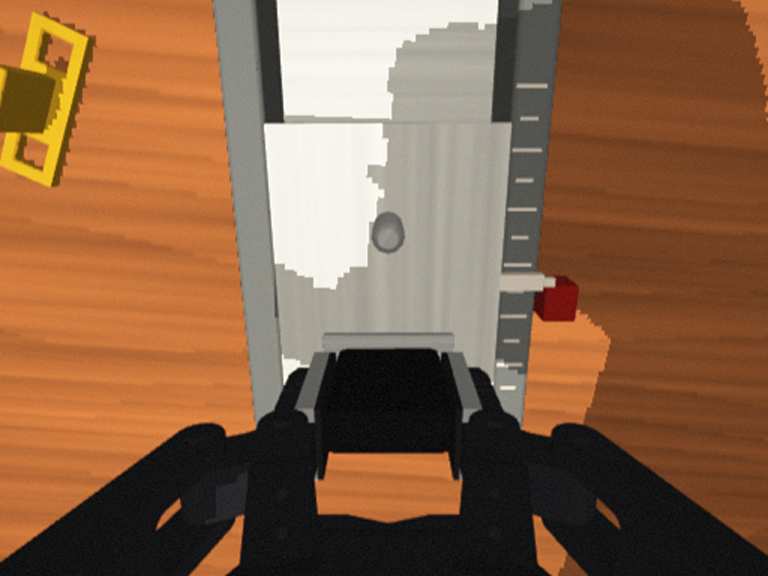

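View pics/side8.png

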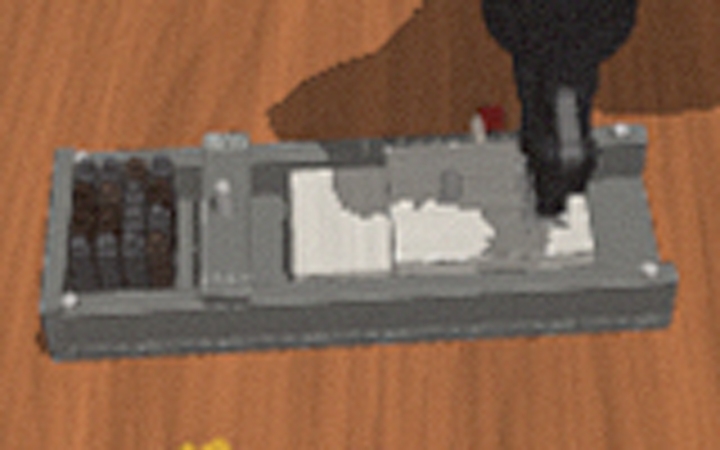

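carry_out --steps '[0,0,0,0.05,-0.4,0,1,0,0,0,0.05,-0.8,0,1,0,0,0,0.05,-0.8,0,1,0,0,0,0.05,-0.8,0,1,0,0,0,0.05,-0.8,0,1]'

```text
time_s: 13.45
ee_pos: [0.4934, 0.0531, 0.2392]
tcp_rot: [0.521, 0.482, 0.517, -0.478]
contact_force: [12.3, -0.0, -16.5]
opening: 0.0352
```

```bash
python3 chk.py 9
```

```text
[0.4934 0.0531 0.2392] moved 0.071
wrist red 620 mean -0.0008 ext -0.0083 0.0053 lat -0.0062 0.0058 z 0.053
wrist white 40 mean 0.001 ext -0.0007 0.0025 lat 0.0027 0.0069 z 0.055
wrist pointer [(0.85, array([367., 186.]), np.float64(0.0021))]
wrist band [(0.69, array([374., 192.]), np.float64(-0.002)), (0.55, array([260., 136.]), np.float64(0.0279))]
top red 12 mean -0.0007 ext -0.0082 0.0051 lat -0.0057 0.0034 z 0.052
top pointer []
top band []
side red 15 mean -0.0041 ext -0.008 0.003 lat -0.0044 0.0078 z 0.049
side white 1 mean 0.0005 ext 0.0005 0.0005 lat 0.0042 0.0042 z 0.051
side pointer [(0.63, array([292., 224.]), np.float64(-0.0087))]
side band [(0.53, array([290., 224.]), np.float64(-0.0058))]
```

View pics/wrist9.png

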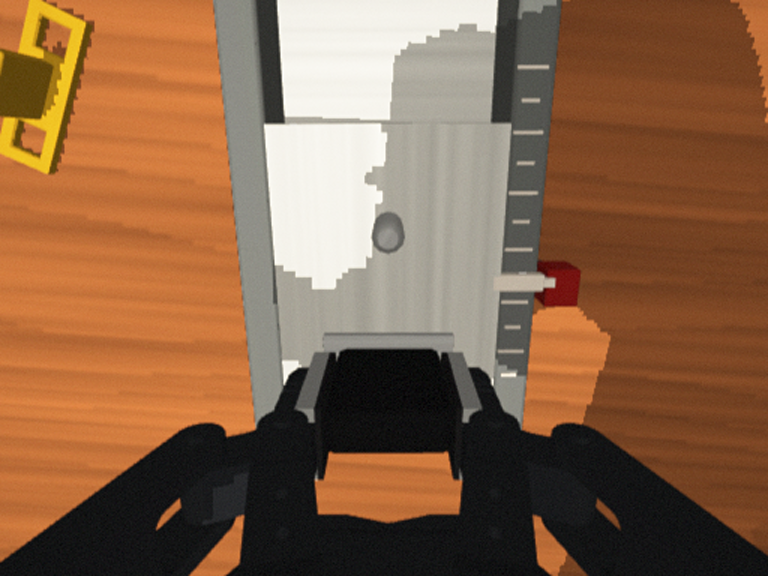

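The pointer at (545,282) stands on the clip, about 2 mm short of its middle. I nudge it and hold.

carry_out --steps '[0,0,0,0.05,-0.2,0,1,0,0,0,0.05,-0.35,0,1,0,0,0,0.05,-0.35,0,1,0,0,0,0.05,-0.35,0,1,0,0,0,0.05,-0.35,0,1]'

```text
time_s: 14.52
ee_pos: [0.491, 0.0529, 0.2392]
tcp_rot: [0.522, 0.483, 0.517, -0.477]
contact_force: [13.4, 0.6, -15.9]
opening: 0.0352
```

```bash
python3 chk.py 10; python3 chk.py 11|grep wrist;python3 -c "
from h import *
print(r.state())"
```

```text
[0.491  0.0529 0.2392] moved 0.0734
wrist red 620 mean -0.0005 ext -0.0081 0.0055 lat -0.0065 0.006 z 0.053
wrist white 40 mean -0.0007 ext -0.0021 0.0007 lat 0.0028 0.0068 z 0.055
wrist pointer [(0.94, array([368., 188.]), np.float64(-0.0006))]
wrist band [(0.86, array([378., 191.]), np.float64(-0.003))]
top red 11 mean -0.0012 ext -0.0077 0.0057 lat -0.0059 0.0034 z 0.054
top pointer []
top band []
side red 12 mean -0.0016 ext -0.0075 0.0034 lat -0.003 0.0085 z 0.05
side white 2 mean -0.0007 ext -0.0019 0.0004 lat 0.0031 0.0052 z 0.051
side pointer [(0.6, array([289., 226.]), np.float64(-0.0022)), (0.57, array([291., 159.]), np.float64(-0.0353))]
side band [(0.44, array([292., 225.]), np.float64(-0.009))]
wrist red 621 mean -0.0006 ext -0.0083 0.0053 lat -0.0067 0.0058 z 0.053
wrist white 39 mean -0.0007 ext -0.0022 0.0006 lat 0.0032 0.007 z 0.055
wrist pointer [(0.87, array([365., 190.]), np.float64(-0.0016))]
wrist band []
{'time_s': 15.425, 'qpos': array([-0.08442513,  0.57995454, -0.18903912,  2.06326292,  0.21738269,
        0.50446668, -1.92513983]), 'joint_velocities': array([ 1.87189061e-03,  3.12668230e-05, -1.00724724e-03, -4.69081374e-04,
        6.29396082e-04, -1.22512429e-03,  5.69127525e-04]), 'tau': array([-4.97755185e-01, -8.76775002e+01, -2.11223625e+00, -1.64016813e+01,
       -7.93080032e-01,  2.86555387e+00, -6.17565145e-02]), 'ee_pos': array([0.491041  , 0.05289567, 0.2391753 ]), 'tcp_rot': array([ 0.52195279,  0.4832958 ,  0.51650787, -0.47666557]), 'contact_force': array([ 12.83068803,  -0.12977868, -16.56112339]), 'moment': array([-0.26044085, -1.97365018,  0.03623612]), 'opening': 0.034862903610406434}
```

View pics/wrist11.png

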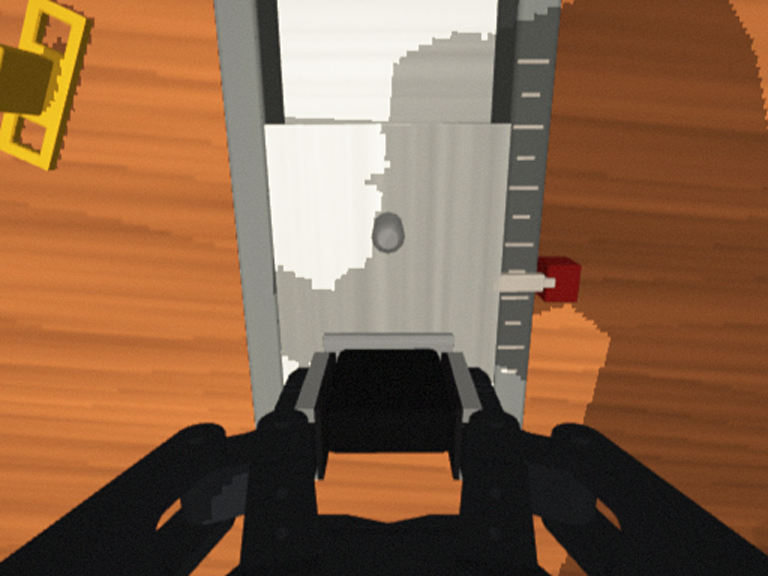

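The pointer at (548,282) is at the clip's middle, within about 1 mm, and it is steady with the arm still. I hand the job in.

```bash
python3 -c "
from h import *
d=r.read_camera('top');cv2.imwrite('pics/tend.png',cv2.resize(d['img'][100:270,90:360],None,fx=2.9,fy=2.9))
print(r.finish_job())"
```

```text
the job is handed in; nothing more can be done
None
```

View pics/tend.png

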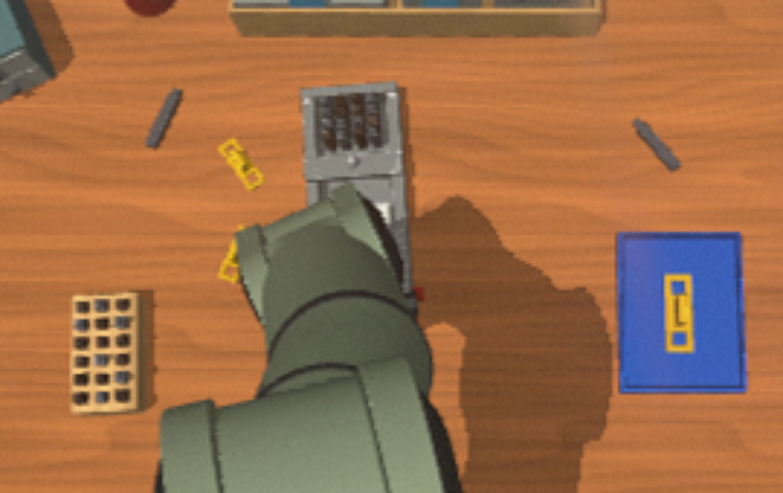

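I handed the job in at about 15.5 s, with the keeper in the tray and the gripper holding the slide at the red clip; no verdict is reported.

- **Keeper:** I lifted it off both posts and set it down in the tray. The last picture shows it lying flat near the tray's centre. It pressed on the tray floor with about 52 N for a moment as I set it down, before I eased off and let go.
- **Slide:** I gripped the handle across its 36 mm side (opening 35 mm) and pulled it out about 73 mm. The last wrist-camera check put the pointer about 0.6 mm from the middle of the clip. The arm was still, with about 13 N of spring pull on it.
- **Clip and other things:** I measured the clip at the same place throughout, within about 1 mm. The stamps and the wooden block look unmoved in the last picture; the hammer is outside that crop.
- **Checks that disagreed:** The side camera's network put the pointer about 7 mm from the clip. Its marks in that view are rough, because the pointer and clip are only a few pixels across. The depth measurements from the wrist and side cameras agreed with each other to about 1 mm, so I relied on those. The top camera could not see the pointer at the end because the arm hid it.

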